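# Put the spit and its collar away in the trolley drawer

### The job

Take the short spit from its sloping rest, run its shaft through the bore of the square metal collar standing on the trolley and lift the collar on it without touching the collar with the gripper. Lay both in the open drawer, the collar still on the shaft, let go, and push the drawer fully shut. Leave the other things where they stand.

Things in the scene. Friction and masses are not known exactly. Their poses are not given: they have to be found in the camera images.
- spit: Short spit, 0.12 kg (varies): square wooden handle 22 x 22 x 60 mm and a round steel shaft 10 mm in diameter, 90 mm long, on the same axis; 150 mm in all. Origin: centre of the handle. Its x axis runs along the spit to the shaft's end; the handle is x -30..+30 mm, the shaft x +30..+120 mm; z is normal to the handle's upper face. It starts in the rest, its x axis dipping 30 deg below level, the handle at the high end, nearer the robot
- spit_tip (a point): free end of the shaft, on the axis (x = +120 mm of the spit)
- spit_butt (a point): rear end of the handle, on the axis (x = -30 mm of the spit)
- shaft_1 (a point): point on the shaft's axis, x = +45 mm of the spit
- shaft_2 (a point): point on the shaft's axis, x = +65 mm of the spit
- shaft_3 (a point): point on the shaft's axis, x = +85 mm of the spit
- rest: Fixed wooden rest, 95 mm high. Origin on the table under the spit's handle centre, which starts 85 mm above it; x points, in plan, along the spit lying there. A sloping 12 mm wide rail carries the handle (its sides are free); a fork, 28 mm wide with a 14 mm slot open upward, holds the shaft just ahead of the handle and stops it sliding down; the spit lifts straight up. Base 120 x 70 mm
- collar: Square aluminium collar, 0.15 kg (varies), 56 x 56 mm and 26 mm thick, standing on edge, with a round through bore of 34 mm. Origin: centre of the bore, 28 mm above the table; its x axis is the bore's axis and points away from the robot within about 20 deg. It can be threaded from the robot's side
- unit: Fixed wooden drawer unit 250 deep x 232 wide x 105 mm high. Origin on the table under the middle of its front edge; x points to its back, away from the robot. Its top board is 10 mm thick, underside 95 mm above the table
- drawer (a joint): how far the drawer is pulled out towards the unit's -x: 0 fully shut, 0.22 m the stop; it starts 0.19 to 0.22 out, slides with about 1 N of friction and has no spring
- drawer_in (a point): point on the drawer's inner floor, on its middle line, 45 mm behind the front panel's inner face and 180 mm from the back wall, 16 mm above the table; moves with the drawer, axes as the unit's. Inside: 225 mm along x, 190 mm along y; side and back walls reach 71 mm above the table, the 12 mm thick front panel 82 mm. Shut, the whole length is under the top board; when out by d, the front d of the inside is open above
- drawer_pull (a point): middle of the drawer's bar handle (8 mm round steel bar, 80 mm along y, its axis 18 mm in front of the front panel's outer face and 60 mm above the table); moves with the drawer
- tin: Bystander: small closed steel tin, 52 dia x 50 high; sizes in mm; origin on or near its underside; leave it alone
- dish: Bystander: small white ceramic dip dish, 70 dia x 32 high; sizes in mm; origin on or near its underside; leave it alone
- mug: Bystander: white ceramic mug, 80 dia x 90 high, handle at its +y; sizes in mm; origin on or near its underside; leave it alone
- canister: Bystander: clear canister with grey lid, 94 dia x 148 high; sizes in mm; origin on or near its underside; leave it alone
- oil: Bystander: amber oil bottle, 60 dia x 200 high; sizes in mm; origin on or near its underside; leave it alone
- spatula: Bystander: grey spatula lying along its x axis, 210 long; sizes in mm; origin on or near its underside; leave it alone
- grill_brush: Bystander: grill brush lying along its x axis, 200 long; sizes in mm; origin on or near its underside; leave it alone
Things that resemble listed ones, but are neither listed nor needed, are in the scene too. Leave any black look-alike of the spit alone.

How it is judged:
On the way, in this order (a step that is already met when the one before it is completed fails the run):
1. the collar hangs on the spit's shaft, lifted clear of the trolley, not touched by the fingers (distance between any of shaft_1, shaft_2, shaft_3 and collar below 0.023 m and height (world z) of collar above 0.07 m and contact force between the fingers and collar below 0.5 N), for 0.2 s.
2. spit and collar, still threaded, lie in the open drawer, let go (distance between any of shaft_1, shaft_2, shaft_3 and collar below 0.023 m and x of spit_butt in the frame of drawer_in between -0.046 and 0.18 m and y of spit_butt in the frame of drawer_in between -0.096 and 0.096 m and x of spit_tip in the frame of drawer_in between -0.046 and 0.18 m and y of spit_tip in the frame of drawer_in between -0.096 and 0.096 m and x of collar in the frame of drawer_in between -0.046 and 0.18 m and y of collar in the frame of drawer_in between -0.096 and 0.096 m and z of spit in the frame of drawer_in below 0.035 m and z of spit_tip in the frame of drawer_in below 0.07 m and z of collar in the frame of drawer_in below 0.042 m and value of joint drawer above 0.15 m and contact force between the fingers and spit below 0.1 N), for 0.1 s.
At the end, for the whole second after the job is handed in: The drawer is shut to within 6 mm; spit and collar lie wholly inside it, low on its floor, at rest, with the collar still on the shaft (distance between any of shaft_1, shaft_2, shaft_3 and collar below 0.023 m and x of spit_butt in the frame of drawer_in between -0.046 and 0.18 m and y of spit_butt in the frame of drawer_in between -0.096 and 0.096 m and x of spit_tip in the frame of drawer_in between -0.046 and 0.18 m and y of spit_tip in the frame of drawer_in between -0.096 and 0.096 m and x of collar in the frame of drawer_in between -0.046 and 0.18 m and y of collar in the frame of drawer_in between -0.096 and 0.096 m and z of spit in the frame of drawer_in below 0.035 m and z of spit_tip in the frame of drawer_in below 0.07 m and z of collar in the frame of drawer_in below 0.042 m and value of joint drawer below 0.006 m and linear speed of each of spit, collar below 0.02 m/s); the robot touches nothing.
It fails at once if another thing on the trolley is moved more than 30 mm (distance of any of tin, dish, mug, canister, oil, spatula, grill_brush from where it was at the start of the episode above 0.03 m).
It also fails if it takes over 72 s, if anything falls off the work surface, if the arm or the gripper's body presses on something with over 40 N, if the wrist force passes 120 N, or if a joint passes its speed limit or range.

### The arm

A 6-joint arm with a two-finger parallel gripper is mounted at the origin on the work surface. World frame = base frame: x ahead of the robot, y to its left, z up, the work surface at z = 0. Lengths are in m, angles in rad, forces in N, time in s.
With the tool pointing down it reaches from about 0.3 to 1 m from the base axis. Payload 5.1 kg.
Tool frame: the origin (TCP) lies at the very end of the fingers, on their centre line; the grasp point (between the pads) lies 19 mm behind it; x points along the fingers, z is the direction in which the jaws open and shut, and the axes are right-handed (so a half turn about x gives the same grasp; the last joint's range is limited). The gripper opens to 95 mm and grips with 3 to 60 N. Pads are 20 mm wide; open, the fingers measure 119 mm over their backs; the gripper's body (75 mm by 180 mm) begins 59 mm behind the grasp point.
Start: joints at [-1.19, 0.124, 1.65, -0, 1.367, -0.083], TCP at [0.291, -0.581, 0.215] pointing down, gripper open.
Joint ranges: [-2.61, 2.61], [-1.02, 2.33], [0.03, 2.71], [-1.35, 4.49], [0.32, 2.68], [-2.91, 2.91]. Speed limits (rad/s): [2.57, 2.57, 3.14, 3.14, 3.14, 3.14].

### API

Orientations are given as a unit quaternion [x, y, z, w].
In Python, from plant import * gives the robot as it stands. The module is installed in compiled form; this text tells all that it offers.
- The arm moves only by the shell command python3 -m inch 'ROWS' [FORCE]. ROWS is text: rows parted by semicolons, each of 7 numbers parted by spaces: the shift along the tool's x, y, z in mm, then the turn, a rotation vector about the tool's x, y, z in degrees, then the gripper's target within -1 to 1 (fully open at 1, half-way at 0, shut at -1). A call has 1 to 8 rows; each row shifts and turns the commanded pose from where the row before left it, along the tool's axes as they then stand; what a row does not reach is not made up. A row lasts 1/10 s, in which the tool goes at most 50 mm and 8.59 degrees, less where a joint would pass 70% of its speed; a pose out of reach is approached as far as the arm can. A call is refused whole if a number of a shift passes 50 or a number of a turn 8.59, either way. A call with a gripper value outside its range is refused whole. The fingers move at their own pace and stop on an object; FORCE is the grip in N (left out, the last holds). Time passes only in rows, so rows that do not move let the fingers close. It gives the time, the measured TCP pose, the force and the opening at its end, in the units of the state.
- get_state(): the state, without advancing time (a new reading comes with each control period).
- snapshot(name): name is "scene" or "top" or "wrist"; returns (picture, depth): 420x560x3 uint8, blue, green, red; 420x560 float32, m along the optical axis (not along the pixel's ray), 0 where there is no reading.
- get_calibration(name): a dict with "intrinsics" (3x3 intrinsics, pixels), "world_from_camera" (4x4, takes a point from camera to world coordinates); the wrist camera has in their place "tool_from_camera" (4x4, takes a point from camera to tool coordinates, whose origin is the TCP and whose axes are the tool frame's). Camera axes: x right, y up, looking along -z (the intrinsics and any distortion apply to the point x, -y, -z); pixel columns grow to the right and rows downward; lengths in m; the calibration is good to about 2 mm. A picture is of the moment at which its call begins: read the wrist's pose just before it. get_calibration takes no time and is no camera call.
- hand_in(): hands the job in, once; it reports no verdict.
The state is a dict: "clock": time; "joints": joint angles; "joint_vel": joint speeds; "joint_efforts": joint torques, N m; "tool_pos": TCP position; "eef_rot": TCP orientation; "force": force on the tool from outside, world axes, zero at the start; "torque": the same for the moment, N m; "grip_width": finger opening in m.
Only numpy, scipy, OpenCV 4.12 (cv2) and the standard library are available. Lean on these libraries where they do the work, as an engineer would, in place of code of your own. Each camera call takes 0.05 s, during which the arm holds its last target.

## Working session

There is one attempt and no reset: what is moved stays moved. The work goes in short steps, Python scripts to look and compute and a shell command to move; the robot and the scene stay as the last step left them, time stands still between calls to the robot, and variables do not carry over. Pictures are saved under pics/ and viewed, and the job is handed in when it is done.

```bash
mkdir -p pics
cat > h.py <<'E'
from plant import *
import numpy as np, cv2
from scipy.spatial.transform import Rotation as R
def shot(n,f):
    s=get_state(); im,d=snapshot(n); c=get_calibration(n)
    if n=='wrist':
        T=np.eye(4);T[:3,:3]=R.from_quat(s['eef_rot']).as_matrix();T[:3,3]=s['tool_pos']
        W=T@np.array(c['tool_from_camera'])
    else: W=np.array(c['world_from_camera'])
    np.savez('pics/'+f+'.npz',im=im,d=d,K=np.array(c['intrinsics']),W=W)
    cv2.imwrite('pics/'+f+'.png',im); return im,d
def load(f):
    z=np.load('pics/'+f+'.npz'); return z['im'],z['d'],z['K'],z['W']
def pts(d,K,W):
    v,u=np.mgrid[:d.shape[0],:d.shape[1]]
    x=(u-K[0,2])/K[0,0]*d;y=(v-K[1,2])/K[1,1]*d
    P=np.stack([x,-y,-d],-1)
    return P@W[:3,:3].T+W[:3,3]
def ray(u,v,K,W,z):
    r=W[:3,:3]@np.array([(u-K[0,2])/K[0,0],-(v-K[1,2])/K[1,1],-1]); o=W[:3,3]
    return o+r*(z-o[2])/r[2]
def proj(p,K,W):
    q=W[:3,:3].T@(np.array(p)-W[:3,3]); return K[0,0]*q[0]/-q[2]+K[0,2],K[1,1]*(-q[1])/-q[2]+K[1,2]
E
python3 - <<'E'
from h import *
print(get_state())
for n in('scene','top','wrist'):
    shot(n,n+'0'); c=get_calibration(n); print(n,c)
E
```

```text
{'clock': 0.0, 'joints': array([-1.18960864e+00,  1.24486583e-01,  1.65163543e+00, -4.10188996e-05,
        1.36747664e+00, -8.26038447e-02]), 'joint_vel': array([0.0008473 , 0.00049743, 0.00136648, 0.00059016, 0.00053406,
       0.00121148]), 'joint_efforts': array([-2.71658704e-03, -4.17609179e+01, -3.59932208e+01,  7.72219710e-02,
        4.92965465e-02, -2.30989426e-04]), 'tool_pos': array([ 0.29050157, -0.58077592,  0.21342182]), 'eef_rot': array([ 0.37211197,  0.6021079 , -0.37129215,  0.60095   ]), 'force': array([ 0.94374678,  0.8648466 , -0.68026228]), 'torque': array([-0.0374126 , -0.0636141 ,  0.02944484]), 'grip_width': 0.09500994243467413}
scene {'intrinsics': array([[385.29145817,   0.        , 276.43845482],
       [  0.        , 385.29145817, 207.58172888],
       [  0.        ,   0.        ,   1.        ]]), 'world_from_camera': array([[ 0.87244116, -0.32779103,  0.36249063,  1.01960209],
       [ 0.48871014,  0.58965485, -0.64301598, -0.78311966],
       [-0.00296949,  0.73814646,  0.67463396,  0.9375737 ],
       [ 0.        ,  0.        ,  0.        ,  1.        ]
[... 378 characters left out ...]
4.10222657e-03,  2.09069366e-01,  9.77892209e-01,
         1.32591704e+00],
       [ 0.00000000e+00,  0.00000000e+00,  0.00000000e+00,
         1.00000000e+00]])}
wrist {'intrinsics': array([[293.98850718,   0.        , 275.87663735],
       [  0.        , 293.98850718, 211.98774028],
       [  0.        ,   0.        ,   1.        ]]), 'tool_from_camera': array([[-1.62789898e-04,  2.75221514e-01, -9.61380826e-01,
        -1.70259298e-01],
       [-3.14726760e-04,  9.61380777e-01,  2.75221553e-01,
         7.72269050e-02],
       [ 9.99999937e-01,  3.47375561e-04, -6.98835030e-05,
        -7.96289924e-04],
       [ 0.00000000e+00,  0.00000000e+00,  0.00000000e+00,
         1.00000000e+00]])}
```

View pics/scene0.png

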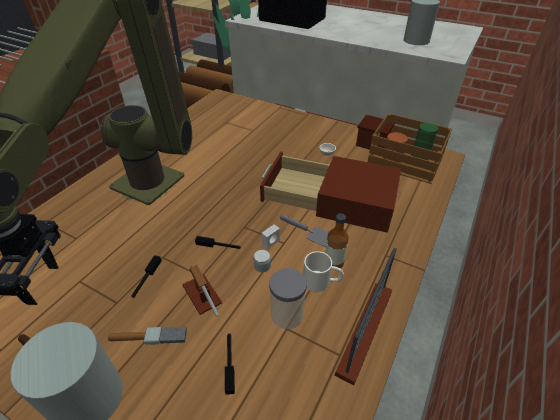

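View pics/top0.png

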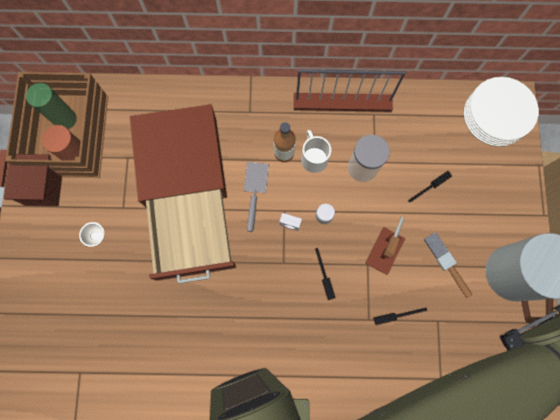

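View pics/wrist0.png

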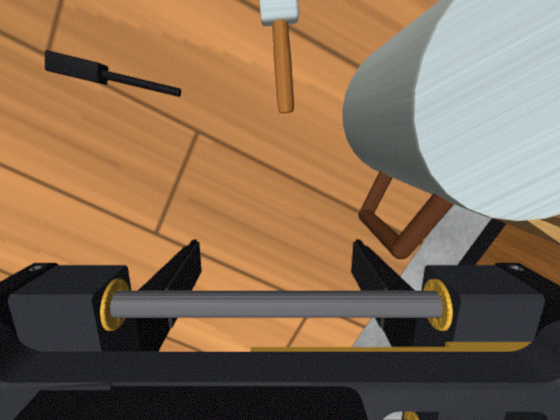

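The spit has a wooden handle and steel shaft on the red-brown rest: top (390,240), scene (203,290). The black look-alikes are at top (325,275), (400,316) and (430,187). The collar is the square holed block at top (290,221), scene (271,236), and the round tin beside it is at top (326,213). I'll enlarge and measure.

Run:
```python
from h import *
im,d,K,W=load('top0'); ims,ds,Ks,Ws=load('scene0')
a=cv2.resize(im[185:285,270:430],(800,500),interpolation=cv2.INTER_NEAREST)
cv2.imwrite('pics/c1.png',a)
b=cv2.resize(ims[200:320,150:310],(800,600),interpolation=cv2.INTER_NEAREST)
cv2.imwrite('pics/c2.png',b)
P=pts(d,K,W);Ps=pts(ds,Ks,Ws)
np.set_printoptions(precision=4,suppress=True)
print('table',P[300,300],P[250,270],Ps[250,230])
for n,Q,box in(('top',P,(280,214,302,230)),('sc',Ps,(260,224,284,250))):
    q=Q[box[1]:box[3],box[0]:box[2]].reshape(-1,3);q=q[q[:,2]>0.015]
    print(n,len(q),q.min(0),q.max(0),q[q[:,2]>.045].mean(0))
```

```text
table [ 0.3644 -0.0751 -0.0014] [ 0.504   0.0124 -0.0001] [ 0.4832 -0.1378 -0.0015]
top 222 [ 0.3145 -0.072   0.0152] [ 0.5985 -0.0145  1.3259] [ 0.5784 -0.0415  0.0625]
sc 241 [ 0.5622 -0.7831  0.0152] [ 1.0196 -0.0155  0.9376] [ 0.5914 -0.0636  0.0725]
```

View pics/c1.png

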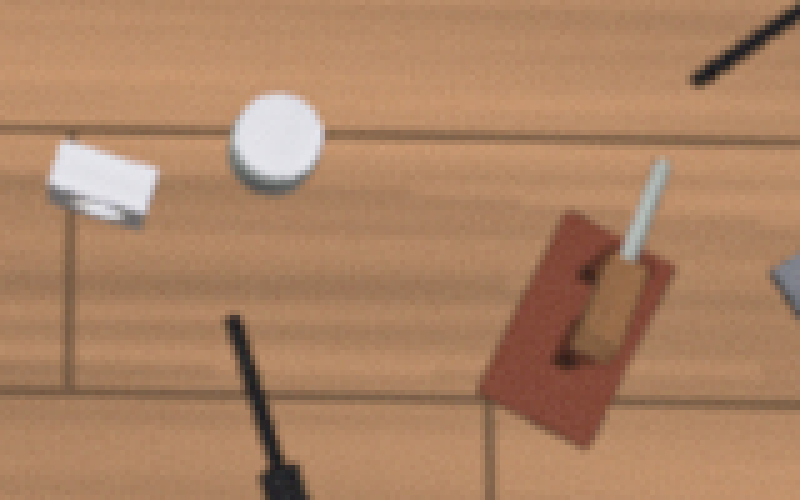

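View pics/c2.png

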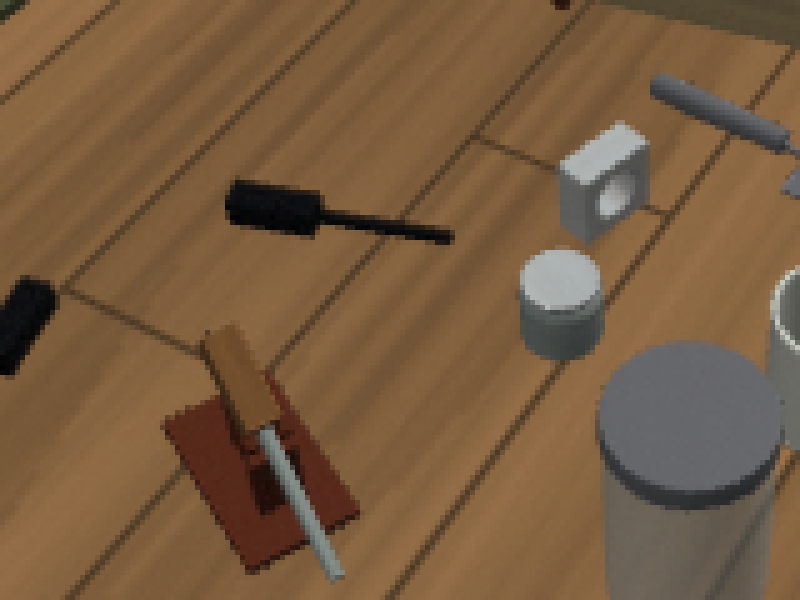

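The crops confirm it: the wood-and-steel spit is on the red rest and the square holed collar stands left of the round tin. Next I'll measure the collar top face (z=0.056), the spit axis, the drawer and the bystanders.

Run:
```python
from h import *
np.set_printoptions(precision=4,suppress=True)
im,d,K,W=load('top0');P=pts(d,K,W)
# collar top face: bright
sub=np.zeros(im.shape[:2],bool);sub[210:232,276:305]=1
m=(im.min(2)>190)&sub
n,l,st,ce=cv2.connectedComponentsWithStats(m.astype(np.uint8));print(st,ce)
i=1+np.argmax(st[1:,4]);vs,us=np.where(l==i)
r=cv2.minAreaRect(np.stack([us,vs],1).astype(np.float32));bx=cv2.boxPoints(r)
c=[ray(u,v,K,W,.056) for u,v in bx];print('corners',np.array(c),'ctr',np.mean(c,0),[np.linalg.norm(c[i]-c[(i+1)%4]) for i in range(4)])
q=P[m];q=q[(q[:,2]>.035)&(q[:,2]<.07)];print('depthpts',len(q),q.mean(0))
w=np.array([ray(u,v,K,W,.056)[:2] for u,v in zip(us,vs)]);print('raymean',w.mean(0));e,V=np.linalg.eigh(np.cov(w.T));print('long',V[:,1],np.degrees(np.arctan2(V[1,1],V[0,1])),np.sqrt(e*12))
# spit
hsv=cv2.cvtColor(im,cv2.COLOR_BGR2HSV)
for (y,x) in((222,399),(230,397),(217,400),(240,392),(250,388),(245,390)): print((y,x),im[y,x],hsv[y,x],P[y,x])
```

```text
[[     0      0    560    420 235006]
 [   280    214     21     15    194]] [[279.4913 209.491 ]
 [290.0155 220.3969]]
corners [[ 0.5689 -0.0106  0.056 ]
 [ 0.6015 -0.0195  0.056 ]
 [ 0.5863 -0.0724  0.056 ]
 [ 0.5539 -0.0633  0.056 ]] ctr [ 0.5776 -0.0414  0.056 ] [np.float64(0.03377809354473917), np.float64(0.05507903348832689), np.float64(0.03369403617512482), np.float64(0.054790429922877956)]
depthpts 176 [ 0.5808 -0.0423  0.0563]
raymean [ 0.5801 -0.0425]
long [0.2903 0.9569] 73.12431620876403 [0.0296 0.0531]
(222, 399) [157 167 171] [ 21  21 171] [ 0.5854 -0.3508  0.0377]
(230, 397) [184 187 180] [ 77  10 187] [ 0.5592 -0.3403  0.0536]
(217, 400) [109 137 171] [ 14  92 171] [ 0.6076 -0.3632  0.003 ]
(240, 392) [ 74 107 147] [ 14 127 147] [ 0.5245 -0.3166  0.0903]
(250, 388) [ 70 106 144] [ 15 131 144] [ 0.4945 -0.3008  0.1089]
(245, 390) [ 72 102 146] [ 12 129 146] [ 0.5096 -0.3089  0.0983]
```

Run:
```python
from h import *
np.set_printoptions(precision=4,suppress=True)
im,d,K,W=load('scene0');P=pts(d,K,W)
for (y,x) in((294,205),(300,208),(308,213),(312,216),(270,197),(275,200),(280,202)): print((y,x),im[y,x],P[y,x])
im,d,K,W=load('top0')
cv2.imwrite('pics/c3.png',cv2.resize(im[90:300,120:280],(608,798),interpolation=cv2.INTER_NEAREST)[:600])
cv2.imwrite('pics/c4.png',cv2.resize(im[180:290,140:240],(545,600),interpolation=cv2.INTER_NEAREST))
```

```text
(294, 205) [92 95 88] [ 0.5482 -0.3437  0.0594]
(300, 208) [94 97 91] [ 0.5617 -0.3503  0.0495]
(308, 213) [124 129 119] [ 0.5836 -0.3594  0.0395]
(312, 216) [138 142 132] [ 0.5953 -0.3629  0.034 ]
(270, 197) [ 42  75 108] [ 0.5046 -0.3129  0.1023]
(275, 200) [ 43  75 110] [ 0.5156 -0.3164  0.0911]
(280, 202) [ 45  77 113] [ 0.5273 -0.324   0.0852]
```

View pics/c4.png

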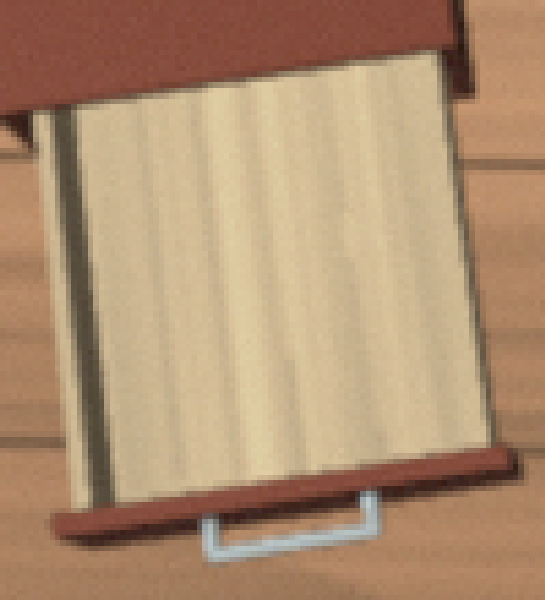

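```bash
cat >> h.py <<'E'
def toolT():
    s=get_state();return R.from_quat(s['eef_rot']),np.array(s['tool_pos'])
def tool_rot(x,z):
    x=np.array(x,float);x/=np.linalg.norm(x);z=np.array(z,float);z-=x*(x@z);z/=np.linalg.norm(z)
    return R.from_matrix(np.stack([x,np.cross(z,x),z],1))
def plan(Rt,p):
    Rc,pc=toolT(); rv=np.degrees((Rc.inv()*Rt).as_rotvec())
    print('turn first (deg)',np.round(rv,2),'n>=%.1f'%(np.linalg.norm(rv)/8.59),' then shift(mm) in new axes',np.round(Rt.inv().apply(np.array(p)-pc)*1000,1),' shift in current axes',np.round(Rc.inv().apply(np.array(p)-pc)*1000,1))
E
python3 - <<'E'
from h import *
np.set_printoptions(precision=4,suppress=True)
Rc,p=toolT();print(Rc.as_matrix())
im,d,K,W=load('top0');P=pts(d,K,W)
f=lambda x,y:(140+x/5.45,180+y/5.4545)
print('panel top outer corners?',[ray(*f(*q),K,W,.082) for q in((55,515),(517,448),(520,472),(55,537))])
print('bar',[ray(*f(*q),K,W,.06) for q in((210,555),(375,532),(293,543))])
print('unit top front corners',[ray(*q,K,W,.105) for q in((137,201),(222.5,185))])
for (u,v) in((190,240),(170,250),(215,240),(190,271),(180,160),(150,150),(205,267)):print((u,v),P[v,u])
for n,(u,v,z) in dict(tin=(326,212,.05),mug=(316,150,.09),can=(371,152,.148),oil=(285,128,.2),bl1=(317,249,.01),bl2=(330,298,.02),spat=(252,228,.01)).items():print(n,ray(u,v,K,W,z))
# spit plan direction : shaft pixel centroid rows
hsv=cv2.cvtColor(im,cv2.COLOR_BGR2HSV)
E
```

```text
[[-0.0006  0.8944  0.4473]
 [ 0.0014  0.4473 -0.8944]
 [-1.      0.0001 -0.0015]]
panel top outer corners? [array([0.4207, 0.3277, 0.082 ]), array([0.4578, 0.1038, 0.082 ]), array([0.446 , 0.1019, 0.082 ]), array([0.4101, 0.3269, 0.082 ])]
bar [array([0.4044, 0.2557, 0.06  ]), array([0.4173, 0.1747, 0.06  ]), array([0.4111, 0.215 , 0.06  ])]
unit top front corners [array([0.6152, 0.3718, 0.105 ]), array([0.6646, 0.1434, 0.105 ])]
(190, 240) [0.5257 0.2399 0.0175]
(170, 250) [0.4961 0.2947 0.0172]
(215, 240) [0.527  0.1689 0.0179]
(190, 271) [0.432  0.2226 0.0803]
(180, 160) [0.7332 0.2632 0.106 ]
(150, 150) [0.7604 0.3477 0.1063]
(205, 267) [0.4432 0.1829 0.0821]
tin [ 0.6074 -0.1434  0.05  ]
mug [ 0.7758 -0.1117  0.09  ]
can [ 0.7515 -0.254   0.148 ]
oil [ 0.793  -0.0231  0.2   ]
bl1 [ 0.508  -0.1215  0.01  ]
bl2 [ 0.3706 -0.157   0.02  ]
spat [0.5653 0.0654 0.01  ]
```

Run:
```python
from h import *
np.set_printoptions(precision=3,suppress=True)
im,d,K,W=load('top0');P=pts(d,K,W)
q=P[240:300,488:560].reshape(-1,3);q=q[(q[:,2]>.04)&(q[:,2]<1)];print(q.min(0),q.max(0))
for u,v in((500,260),(490,270),(540,250),(545,290)):print(P[v,u])
im,d,K,W=load('wrist0');P=pts(d,K,W)
for u,v in((360,80),(350,120),(420,150),(480,100)):print(P[v,u])
a=np.array([.875,-.485,0]); plan(tool_rot([0,0,-1],[-.485,-.875,0]),[.52,-.315,.25])
```

```text
[ 0.371 -0.701  0.04 ] [ 0.523 -0.593  0.207]
[ 0.475 -0.601  0.095]
[ 0.454 -0.597  0.04 ]
[ 0.488 -0.651  0.199]
[ 0.392 -0.653  0.201]
[ 0.438 -0.6    0.063]
[ 0.403 -0.615  0.045]
[ 0.387 -0.631  0.199]
[ 0.427 -0.646  0.2  ]
turn first (deg) [55.57 -0.08  0.04] n>=6.5  then shift(mm) in new axes [ -36.3   71.8 -343.8]  shift in current axes [ -36.1  324.1 -135.2]
```

```bash
python3 -m inch '-12 0 -45 0 0 0 1; -12 0 -45 0 0 0 1; -12 0 -45 0 0 0 1'; python3 -m inch '0 0 0 8 0 0 1; 0 0 0 8 0 0 1; 0 0 0 8 0 0 1; 0 0 0 8 0 0 1; 0 0 0 8 0 0 1; 0 0 0 8 0 0 1; 0 0 0 7.5 0 0 1'; python3 -c "
from h import *
plan(tool_rot([0,0,-1],[-.485,-.875,0]),[.52,-.315,.25])"
```

```text
clock: 0.45
tool_pos: [0.2296, -0.4591, 0.2499]
eef_rot: [0.372, 0.602, -0.371, 0.601]
force: [0.7, 0.3, 0.3]
grip_width: 0.0952
clock: 1.15
tool_pos: [0.2302, -0.4603, 0.2502]
eef_rot: [0.61, 0.358, -0.61, 0.357]
force: [0.7, 0.5, 0.0]
grip_width: 0.0952
turn first (deg) [-0.25 -0.03  0.04] n>=0.0  then shift(mm) in new axes [ 2.000e-01  1.830e+02 -2.676e+02]  shift in current axes [ 2.000e-01  1.818e+02 -2.683e+02]
```

```bash
python3 -m inch '0 30 -40 0 0 0 1; 0 30 -40 0 0 0 1; 0 30 -40 0 0 0 1; 0 30 -40 0 0 0 1; 0 30 -40 0 0 0 1; 0 30 -40 0 0 0 1;0 0 -28 0 0 0 1;0 0 0 0 0 0 1'; python3 -c "
from h import *
shot('wrist','w1');print(toolT()[1])"
```

```text
clock: 1.95
tool_pos: [0.5193, -0.3102, 0.2498]
eef_rot: [0.608, 0.361, -0.608, 0.36]
force: [-0.2, -0.2, -0.1]
grip_width: 0.0951
[ 0.51818518 -0.31172169  0.24996512]
```

View pics/w1.png

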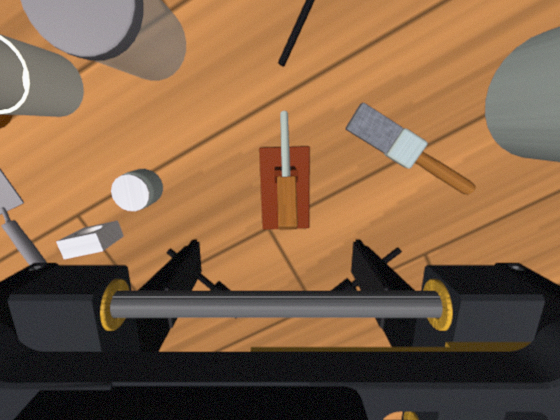

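The wrist view shows the spit on the rest: handle at about (287,203), shaft from (286,175) to (284,112). The collar is at lower left (88,240). I'll fit the spit axis from both parts.

Run:
```python
from h import *
np.set_printoptions(precision=4,suppress=True)
im,d,K,W=load('w1');P=pts(d,K,W)
hsv=cv2.cvtColor(im,cv2.COLOR_BGR2HSV)
for y in(120,140,160,180,190,200,210,220,225):print(y,im[y,286],hsv[y,286],P[y,286])
z=np.zeros(im.shape[:2],bool);z[105:230,255:315]=1
sh=z&(hsv[...,1]<60)&(hsv[...,2]>90)
ha=z&(hsv[...,0]>8)&(hsv[...,2]>110)&(hsv[...,1]>120)&(P[...,2]>.07);ha[:178]=0
print(sh.sum(),ha.sum())
o=W[:3,3]
for n,m in(('sh',sh),('ha',ha)):
    q=P[m];q=q[abs(q[:,2]-np.median(q[:,2]))<.05]
    c=q.mean(0);u,s,v=np.linalg.svd(q-c);a=v[0]*np.sign(v[0,0])
    print(n,len(q),c,a,'yaw',np.degrees(np.arctan2(a[1],a[0])),'pitch',np.degrees(np.arcsin(a[2])))
    vs,us=np.where(m);print(us.min(),us.max(),vs.min(),vs.max())
    for r in np.unique(vs)[::8]:
        x=us[vs==r];print(r,x.min(),x.max(),P[r,int(x.mean())],end=' ; ')
    print()
```

```text
120 [153 158 148] [ 75  16 158] [ 0.5887 -0.3622  0.0342]
140 [167 172 166] [ 65   9 172] [ 0.5681 -0.3506  0.0505]
160 [172 178 172] [ 60   9 178] [ 0.5482 -0.3395  0.0635]
180 [ 51 104 165] [ 14 176 165] [ 0.53   -0.3291  0.0827]
190 [ 49 105 164] [ 15 179 164] [ 0.5208 -0.324   0.0887]
200 [ 44 104 166] [ 15 187 166] [ 0.5118 -0.319   0.0948]
210 [ 52 110 168] [ 15 176 168] [ 0.5031 -0.314   0.1011]
220 [ 48 107 167] [ 15 182 167] [ 0.4942 -0.3091  0.1065]
225 [ 45 108 169] [ 15 187 169] [ 0.4896 -0.3066  0.1084]
501 981
sh 496 [ 0.5651 -0.3469  0.0516] [ 0.7664 -0.3942 -0.5071] yaw -27.219406615173522 pitch -30.47187249045894
280 289 111 176
111 282 286 [ 0.5995 -0.3653  0.0291] ; 119 280 287 [ 0.5916 -0.3595  0.0344] ; 127 281 287 [ 0.5826 -0.3559  0.0426] ; 135 281 288 [ 0.5744 -0.3513  0.0481] ; 143 281 288 [ 0.5662 -0.3468  0.0519] ; 151 281 288 [ 0.5582 -0.3423  0.0572] ; 159 282 289 [ 0.5498 -0.339   0.0632] ; 167 282 289 [ 0.5417 -0.3346  0.0662] ; 175 282 289 [ 0.5344 -0.3304  0.0744] ; 
ha 970 [ 0.5089 -0.3179  0.0958] [ 0.7911 -0.4046 -0.4589] yaw -27.085188736404376 pitch -27.313843625506095
257 296 178 228
178 277 295 [ 0.5319 -0.3301  0.0814] ; 186 277 295 [ 0.5242 -0.3259  0.0847] ; 194 277 295 [ 0.5172 -0.322   0.0911] ; 202 277 296 [ 0.5869 -0.3474  0.42  ] ; 210 278 296 [ 0.5025 -0.315   0.1011] ; 218 258 296 [ 0.4965 -0.3091  0.1053] ; 226 259 296 [ 0.4884 -0.3048  0.1062] ;
```

Run:
```python
from h import *
np.set_printoptions(precision=4,suppress=True)
im,d,K,W=load('top0');P=pts(d,K,W);hsv=cv2.cvtColor(im,cv2.COLOR_BGR2HSV)
m=np.zeros(im.shape[:2],bool);m[232:262,380:402]=1
m&=(P[...,2]>.082)&(P[...,2]<.12)
print(m.sum(),P[m].mean(0))
h=np.array([.889,-.457,0]);n=np.array([.457,.889,0]);print('perp',P[m].mean(0)@n)
c=np.array([.507,-.3165,.085]);print(c@n)
a=h*.866-np.array([0,0,.5]);x=-.5*h-np.array([0,0,.866])
Rt=tool_rot(x,-n);T=c-.004*a+.014*x
plan(Rt,T-.09*x);plan(Rt,T)
```

```text
178 [ 0.5033 -0.3119  0.0969]
perp -0.04720587787142238
-0.04966949999999999
turn first (deg) [ -1.51  -0.4  -29.92] n>=3.5  then shift(mm) in new axes [70.8 71.7  9.4]  shift in current axes [97.1 27.1  8.6]
turn first (deg) [ -1.51  -0.4  -29.92] n>=3.5  then shift(mm) in new axes [160.8  71.7   9.4]  shift in current axes [175.1 -17.7   9.8]
```

```bash
python3 -m inch '0 0 0 -0.4 0 -7.5 1; 0 0 0 -0.4 0 -7.5 1; 0 0 0 -0.4 0 -7.5 1; 0 0 0 -0.4 0 -7.5 1; 20 36 5 0 0 0 1; 30 36 4 0 0 0 1; 20 0 0 0 0 0 1; 0 0 0 0 0 0 1'; python3 -c "
from h import *
shot('wrist','w2');print(toolT()[1])
h=np.array([.889,-.457,0]);n=np.array([.457,.889,0])
c=np.array([.507,-.3165,.085])
a=h*.866-np.array([0,0,.5]);x=-.5*h-np.array([0,0,.866])
Rt=tool_rot(x,-n);T=c-.004*a+.014*x
plan(Rt,T)"
```

```text
clock: 2.8
tool_pos: [0.5347, -0.3328, 0.149]
eef_rot: [-0.489, -0.515, 0.677, -0.194]
force: [0.3, 0.0, 0.3]
grip_width: 0.0949
[ 0.53615059 -0.33348711  0.15218782]
turn first (deg) [-0.03 -0.52  0.25] n>=0.1  then shift(mm) in new axes [89.   0.4 -1.8]  shift in current axes [89.   0.8 -1. ]
```

View pics/w2.png

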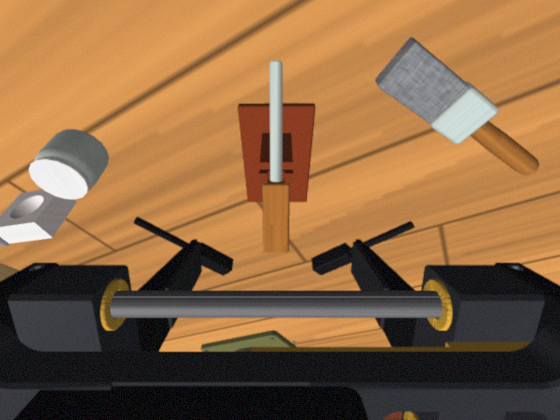

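Run:
```python
from h import *
np.set_printoptions(precision=4,suppress=True)
im,d,K,W=load('w2');Tc=np.array(get_calibration('wrist')['tool_from_camera']);P=pts(d,K,Tc)
for v in(75,120,160,178,186,200,218,235,248,251):print(v,P[v,276],P[v,268],P[v,284])
```

```text
75 [0.0649 0.114  0.    ] [ 0.1036  0.1202 -0.0068] [0.1025 0.12   0.0068]
120 [0.0666 0.0826 0.    ] [ 0.1154  0.0838 -0.0074] [0.1138 0.0838 0.0074]
160 [0.0655 0.0523 0.    ] [ 0.0833  0.0505 -0.0068] [0.0822 0.0506 0.0068]
178 [0.0665 0.0378 0.    ] [ 0.0764  0.0362 -0.0067] [0.0638 0.0383 0.0064]
186 [0.0615 0.0322 0.    ] [ 0.0599  0.0325 -0.0063] [0.0606 0.0324 0.0064]
200 [0.0601 0.0211 0.    ] [ 0.0614  0.0208 -0.0065] [0.0609 0.0209 0.0065]
218 [0.0612 0.0056 0.    ] [ 0.0609  0.0057 -0.0066] [0.0607 0.0058 0.0066]
235 [ 0.0611 -0.0092  0.    ] [ 0.0611 -0.0092 -0.0067] [ 0.0599 -0.0088  0.0067]
248 [ 0.0613 -0.021   0.    ] [-0.1697  0.0769  0.    ] [ 0.0615 -0.0211  0.0068]
251 [ 0.0608 -0.0236  0.    ] [ 0.0612 -0.0237 -0.0068] [ 0.0603 -0.0233  0.0068]
```

```bash
python3 -m inch '30 0 0 0 0 0 1; 30 0 0 0 0 0 1; 20 0 0 0 0 0 1; 5 0 0 0 0 0 1; 0 0 0 0 0 0 1; 0 0 0 0 0 0 1'; python3 -m inch '0 0 0 0 0 0 -1; 0 0 0 0 0 0 -1; 0 0 0 0 0 0 -1; 0 0 0 0 0 0 -1; 0 0 0 0 0 0 -1; 0 0 0 0 0 0 -1' 40;python3 -m inch '0 0 0 0 0 0 -1; 0 0 0 0 0 0 -1; 0 0 0 0 0 0 -1; 0 0 0 0 0 0 -1'
```

```text
clock: 3.45
tool_pos: [0.5019, -0.3143, 0.0829]
eef_rot: [-0.491, -0.512, 0.676, -0.199]
force: [0.4, 0.2, 0.7]
grip_width: 0.095
clock: 4.05
tool_pos: [0.5005, -0.313, 0.0803]
eef_rot: [-0.49, -0.513, 0.676, -0.198]
force: [0.6, -0.4, 0.6]
grip_width: 0.0526
clock: 4.45
tool_pos: [0.5004, -0.3132, 0.0804]
eef_rot: [-0.49, -0.513, 0.676, -0.198]
force: [-1.1, -1.8, -0.6]
grip_width: 0.022
```

Gripped at 22 mm, the handle's width. Now I'll lift straight up.

```bash
python3 -m inch '-17 -10 0 0 0 0 -1; -26 -15 0 0 0 0 -1; -30 -17 0 0 0 0 -1; -30 -17 0 0 0 0 -1; -30 -17 0 0 0 0 -1; 0 0 0 0 0 0 -1; 0 0 0 0 0 0 -1'; python3 -c "
from h import *
shot('wrist','w3');print(toolT()[1])"
```

```text
clock: 5.15
tool_pos: [0.5011, -0.3146, 0.2351]
eef_rot: [-0.491, -0.512, 0.676, -0.199]
force: [0.3, 0.3, -2.8]
grip_width: 0.0219
[ 0.50036823 -0.31408999  0.23321404]
```

View pics/w3.png

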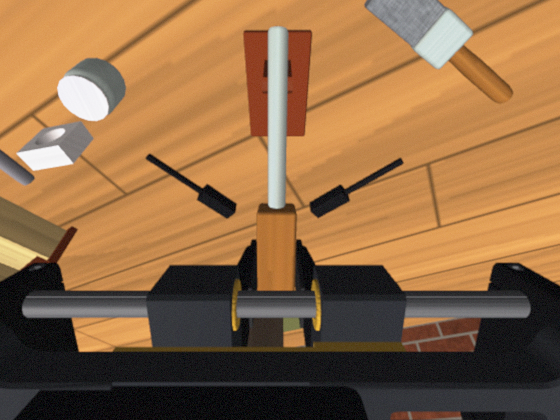

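The spit is held along the image's vertical: handle (277,235), tip (278,30). I'll measure it in tool axes.

Run:
```python
from h import *
np.set_printoptions(precision=4,suppress=True)
im,d,K,W=load('w3');Tc=np.array(get_calibration('wrist')['tool_from_camera']);P=pts(d,K,Tc)
g=im.min(2)>130
for v in range(26,262,12):
    x=[u for u in range(262,295) if P[v,u,0]<.02 and P[v,u,0]>-.05]
    if x: print(v,min(x),max(x),P[v,(min(x)+max(x))//2])
for u,v in((278,27),(278,28),(278,30)):print(P[v,u])
```

```text
26 272 282 [-0.0116  0.1232  0.0005]
38 267 287 [-0.0116  0.1182  0.0005]
50 267 287 [-0.0129  0.1127  0.0005]
62 268 286 [-0.014   0.1073  0.0005]
74 268 286 [-0.0113  0.1024  0.0005]
86 268 286 [-0.0126  0.0968  0.0005]
98 268 286 [-0.0135  0.0911  0.0005]
110 268 286 [-0.0124  0.0855  0.0005]
122 268 286 [-0.0123  0.0797  0.0005]
134 268 285 [-0.0136  0.0738  0.    ]
146 268 285 [-0.0115  0.0677  0.    ]
158 268 285 [-0.0124  0.0615  0.    ]
170 268 285 [-0.0119  0.0551  0.    ]
182 268 285 [-0.0124  0.0487  0.    ]
194 268 284 [-0.0132  0.0422  0.    ]
206 262 294 [-0.0121  0.0352  0.0011]
218 262 294 [-0.0199  0.0306  0.0011]
230 262 294 [-0.0182  0.0233  0.0011]
242 262 294 [-0.0198  0.0169  0.0011]
254 262 294 [-0.0189  0.0094  0.0011]
[-0.0132  0.1223  0.001 ]
[-0.013  0.122  0.001]
[-0.012   0.1214  0.001 ]
```

Run:
```python
from h import *
print(get_state()['joints'])
plan(tool_rot([0,0,-1],[-.276,-.961,0]),[.412,-.078,.2])
```

```text
[-0.61956157  0.32160194  1.45397766 -0.06757104  1.88550274  1.42358878]
turn first (deg) [-11.    -3.39  29.86] n>=3.7  then shift(mm) in new axes [  33.2 -150.1 -202.5]  shift in current axes [ 123.4 -144.8 -168.7]
```

```bash
python3 -m inch '0 0 0 -2.75 -0.85 7.5 -1; 0 0 0 -2.75 -0.85 7.5 -1; 0 0 0 -2.75 -0.85 7.5 -1; 0 0 0 -2.75 -0.85 7.5 -1; 0 -30 -40 0 0 0 -1; 5 -30 -40 0 0 0 -1; 10 -30 -40 0 0 0 -1; 10 -30 -40 0 0 0 -1' 50; python3 -m inch '8 -30 -40 0 0 0 -1; 0 0 0 0 0 0 -1; 0 0 0 0 0 0 -1; 0 0 0 0 0 0 -1';  python3 -c "
from h import *
shot('wrist','w4');print(toolT()[1],toolT()[0].as_matrix().round(3))"
```

```text
clock: 6.0
tool_pos: [0.4279, -0.1274, 0.2057]
eef_rot: [-0.565, -0.426, 0.565, -0.425]
force: [0.3, 0.2, -1.3]
grip_width: 0.0219
clock: 6.4
tool_pos: [0.4125, -0.0837, 0.1998]
eef_rot: [-0.565, -0.425, 0.565, -0.426]
force: [-0.6, -0.4, -0.8]
grip_width: 0.0218
[ 0.41283973 -0.08410487  0.20023005] [[ 0.001  0.961 -0.277]
 [-0.001 -0.277 -0.961]
 [-1.     0.001  0.001]]
```

View pics/w4.png

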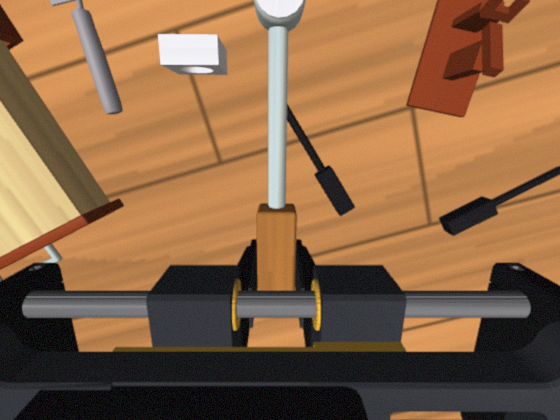

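The collar's top face is at about (190,48), with its front (bore) face below it at row 70. The tin is beyond the tip at (278,10).

Run:
```python
from h import *
np.set_printoptions(precision=4,suppress=True)
im,d,K,W=load('w4');P=pts(d,K,W)
cv2.imwrite('pics/c5.png',cv2.resize(im[20:90,140:240],(800,560),interpolation=cv2.INTER_NEAREST))
for v in range(28,80,4):print(v,im[v,190],P[v,190])
z=np.zeros(im.shape[:2],bool);z[25:80,150:230]=1
m=z&(P[...,2]>.0535)&(P[...,2]<.0605);
m2=z&(im.min(2)>200)
for mm in(m,m2):
    vs,us=np.where(mm);w=np.array([ray(u,v,K,W,.056)[:2] for u,v in zip(us,vs)])
    r=cv2.minAreaRect((w*1000).astype(np.float32));print(mm.sum(),r,'mean',w.mean(0),us.min(),us.max(),vs.min(),vs.max())
    e,V=np.linalg.eigh(np.cov(w.T));print(V[:,1],np.degrees(np.arctan2(V[1,1],V[0,1])),np.sqrt(12*e))
```

```text
28 [ 83 137 199] [ 0.6151 -0.0429  0.0009]
32 [ 84 148 218] [ 0.6116 -0.0415  0.0005]
36 [246 243 242] [ 0.5894 -0.0499  0.0567]
40 [246 241 242] [ 0.5868 -0.0484  0.0549]
44 [247 242 242] [ 0.5836 -0.0471  0.0548]
48 [244 238 240] [ 0.5801 -0.0461  0.0557]
52 [245 240 241] [ 0.5767 -0.045   0.0563]
56 [246 242 242] [ 0.5736 -0.0436  0.0557]
60 [247 241 243] [ 0.5701 -0.0425  0.0564]
64 [221 215 215] [ 0.567  -0.0412  0.0558]
68 [195 198 207] [ 0.4863 -0.1046  0.3702]
72 [152 154 159] [ 0.571  -0.0291  0.0104]
76 [ 59  95 134] [ 0.5696 -0.0253 -0.0009]
1808 ((579.5963134765625, -43.927947998046875), (56.5288200378418, 25.846704483032227), 73.94255065917969) mean [ 0.5798 -0.0441] 158 218 34 64
[0.2797 0.9601] 73.75616294402131 [0.0265 0.0564]
1903 ((576.1680908203125, -42.975215911865234), (56.182151794433594, 32.9623908996582), 73.94178771972656) mean [ 0.5786 -0.0441] 158 217 34 72
[0.3317 0.9434] 70.63075792576485 [0.0293 0.0552]
```

View pics/c5.png

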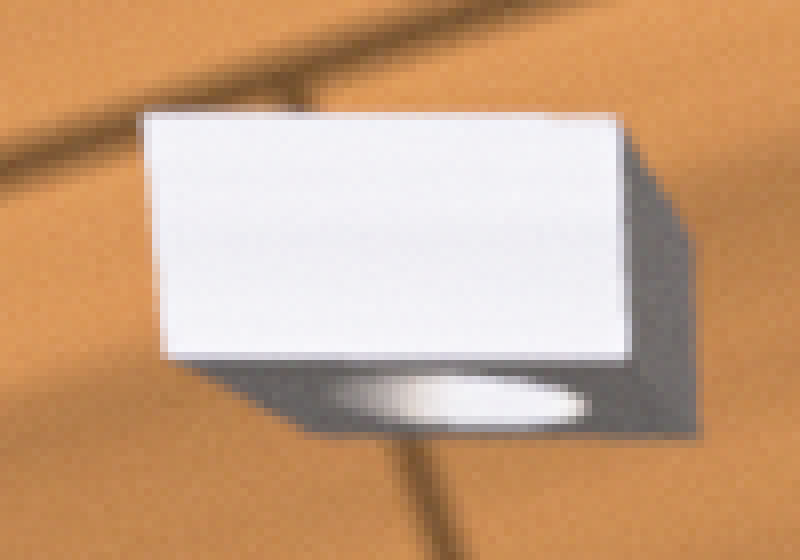

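```bash
python3 -m inch '0 -20 -40 0 0 0 -1; 0 0 -45 0 0 0 -1; 30 0 0 0 0 0 -1; 40 0 0 0 0 0 -1; 40 0 0 0 0 0 -1; 30 0 0 0 0 0 -1;0 0 0 0 0 0 -1;0 0 0 0 0 0 -1';  python3 -c "
from h import *
print(toolT()[1],toolT()[0].as_matrix().round(3))
Rc,p=toolT();print(Rc.inv().apply(np.array([.5797,-.0440,.028])-p))
shot('wrist','w5');shot('scene','s5')"
```

```text
clock: 7.25
tool_pos: [0.4177, 0.0029, 0.0608]
eef_rot: [0.565, 0.424, -0.565, 0.426]
force: [0.7, -0.3, -0.6]
grip_width: 0.0212
[0.41773317 0.00289895 0.06075102] [[ 0.001  0.961 -0.278]
 [-0.001 -0.278 -0.961]
 [-1.     0.002  0.001]]
[3.30065369e-02 1.68570331e-01 7.29279526e-05]
```

View pics/w5.png

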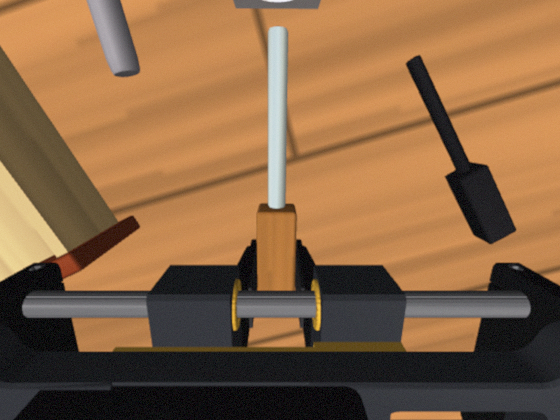

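```bash
python3 -m inch '25 0 0 0 0 0 -1; 16 0 0 0 0 0 -1;0 0 0 0 0 0 -1;0 0 0 0 0 0 -1;0 0 0 0 0 0 -1';  python3 -c "
from h import *
print(toolT()[1])
Rc,p=toolT();print(Rc.inv().apply(np.array([.5797,-.0440,.028])-p))
shot('scene','s6')
im=load('s6')[0];cv2.imwrite('pics/c6.png',cv2.resize(im[190:290,180:320],(798,570),interpolation=cv2.INTER_NEAREST))"
```

```text
clock: 7.85
tool_pos: [0.4191, 0.0034, 0.0215]
eef_rot: [0.566, 0.424, -0.564, 0.427]
force: [1.1, -0.4, -1.3]
grip_width: 0.0216
[0.41912844 0.00335506 0.02151656]
[-0.00544881  0.16744162  0.00117298]
```

View pics/c6.png

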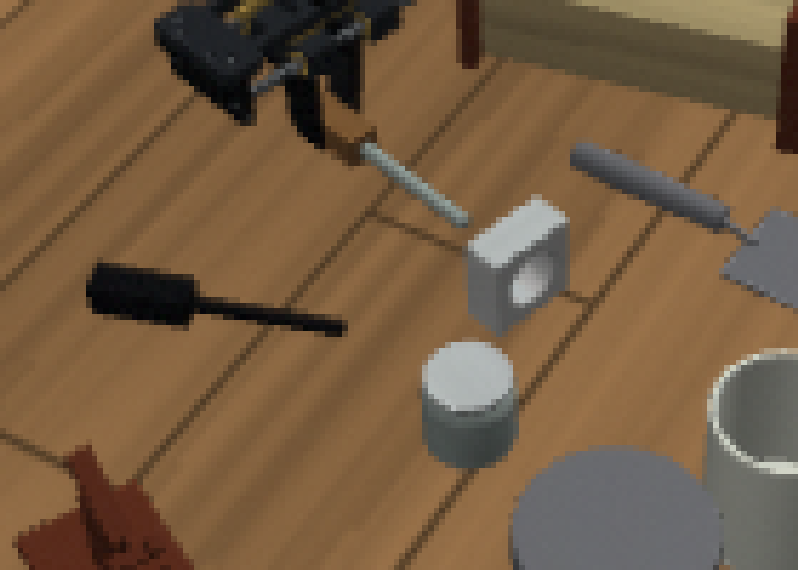

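The tip, at crop (465,222), points at the collar's near face. I'll check its height independently in the scene view.

Run:
```python
from h import *
np.set_printoptions(precision=4,suppress=True)
im,d,K,W=load('s6');P=pts(d,K,W)
g=[(int(180+x/5.7),int(190+y/5.7)) for x,y in((375,158),(395,173),(410,184),(425,195),(440,206),(455,215))]
for u,v in g:
    for dv in(-1,0,1):print((u,v+dv),im[v+dv,u],P[v+dv,u])
Rc,p=toolT();t=p+Rc.apply([-.008,.122,.0005]);print('tip exp',t,proj(t,K,W)); print('collar top pt',proj([.5797,-.044,.056],K,W),P[230,274])
```

```text
(245, 216) [139 146 133] [ 0.4613 -0.0106  0.0338]
(245, 217) [108 112 104] [ 0.4632 -0.0135  0.0324]
(245, 218) [79 88 90] [ 0.4659 -0.0177  0.0325]
(249, 219) [140 146 135] [ 0.4814 -0.0168  0.0344]
(249, 220) [108 111 104] [ 0.4835 -0.0202  0.0335]
(249, 221) [75 82 80] [ 0.4842 -0.0216  0.0303]
(251, 221) [128 132 123] [ 0.4915 -0.0204  0.0328]
(251, 222) [94 96 90] [ 0.492  -0.0216  0.0294]
(251, 223) [62 76 86] [ 0.4771 -0.0004 -0.0008]
(254, 223) [137 142 131] [ 0.506  -0.0247  0.0341]
(254, 224) [101 105  97] [ 0.5103 -0.0314  0.0373]
(254, 225) [ 73  89 101] [ 0.5081 -0.0285  0.029 ]
(257, 225) [141 147 136] [ 0.5189 -0.0267  0.0327]
(257, 226) [109 112 105] [ 0.523  -0.0333  0.0358]
(257, 227) [81 88 91] [ 0.5231 -0.0338  0.0316]
(259, 226) [146 151 138] [ 0.5284 -0.0295  0.0351]
(259, 227) [129 133 124] [ 0.5309 -0.0336  0.0353]
(259, 228) [94 96 90] [ 0.5316 -0.0349  0.0321]
tip exp [ 0.536  -0.0307  0.0301] (np.float64(260.83468848141183), np.float64(228.11052540670067))
collar top pt (np.float64(270.18474562032674), np.float64(229.74061830690783)) [ 0.5922 -0.0413  0.0587]
```

```bash
python3 -m inch '1 25 1 0 0 0 -1; 0 20 0 0 0 0 -1;0 20 0 0 0 0 -1;0 20 0 0 0 0 -1;0 17 0 0 0 0 -1;0 0 0 0 0 0 -1;0 0 0 0 0 0 -1';  python3 -c "
from h import *
print(toolT()[1])
Rc,p=toolT();print(Rc.inv().apply(np.array([.5797,-.0440,.028])-p))
shot('scene','s7')
im=load('s7')[0];cv2.imwrite('pics/c7.png',cv2.resize(im[190:290,180:320],(798,570),interpolation=cv2.INTER_NEAREST))"
```

```text
clock: 8.6
tool_pos: [0.5153, -0.0255, 0.0193]
eef_rot: [0.565, 0.425, -0.564, 0.426]
force: [-0.2, 0.0, -1.6]
grip_width: 0.0217
[ 0.51527914 -0.02551066  0.01928311]
[-8.53172967e-03  6.70454812e-02 -1.23323523e-05]
```

View pics/c7.png

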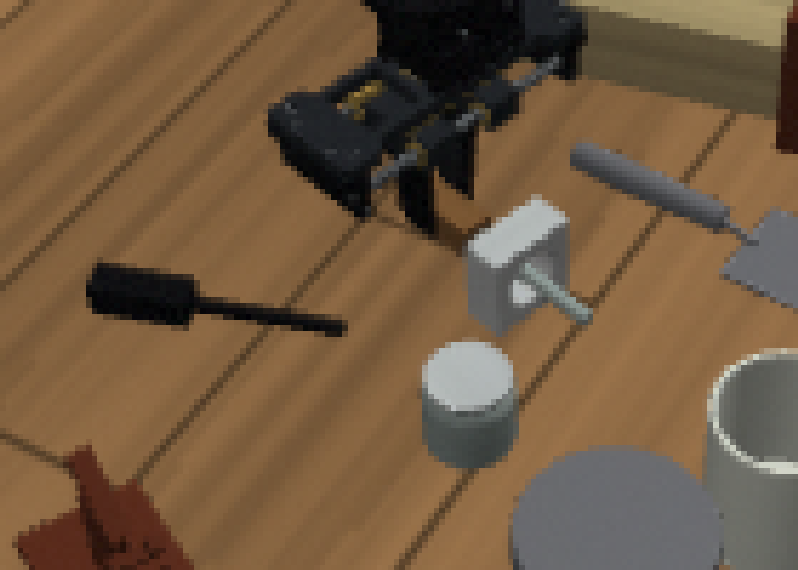

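Threaded: the tip emerges on the far side at crop (588,318). I'll lift gently with a slight tip-up tilt.

```bash
python3 -m inch '-6 0 0 0 0 0 -1; -6 0 0 0 0 2 -1; -8 0 0 0 0 3 -1; -10 0 0 0 0 3 -1; -12 0 0 0 0 2 -1; -15 0 0 0 0 0 -1; -15 0 0 0 0 0 -1;0 0 0 0 0 0 -1' 60;  python3 -m inch '-15 0 0 0 0 0 -1; -20 0 0 0 0 0 -1; -20 0 0 0 0 0 -1;-20 0 0 0 0 0 -1;0 0 0 0 0 0 -1;0 0 0 0 0 0 -1;0 0 0 0 0 0 -1'; python3 -c "
from h import *
shot('scene','s8');shot('wrist','w8')
im=load('s8')[0];cv2.imwrite('pics/c8.png',cv2.resize(im[150:290,180:340],(686,600),interpolation=cv2.INTER_NEAREST))"
```

```text
clock: 9.45
tool_pos: [0.5079, -0.023, 0.0925]
eef_rot: [0.601, 0.373, -0.524, 0.475]
force: [1.4, 0.2, -2.1]
grip_width: 0.0215
clock: 10.15
tool_pos: [0.4934, -0.0193, 0.1618]
eef_rot: [0.599, 0.375, -0.526, 0.473]
force: [0.3, 0.2, -2.4]
grip_width: 0.0218
```

View pics/c8.png

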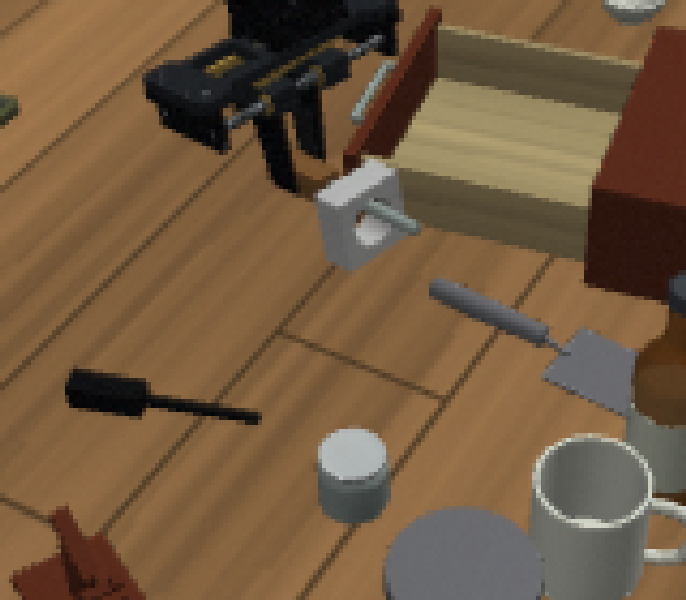

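View pics/w8.png

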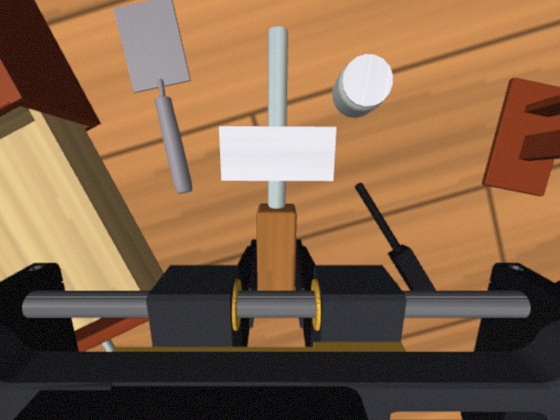

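The collar hangs on the shaft about 10 mm ahead of the handle, clear of the fingers. Now I'll refine the drawer pose from the first top view.

Run:
```python
from h import *
np.set_printoptions(precision=4,suppress=True)
im,d,K,W=load('top0');P=pts(d,K,W)
hsv=cv2.cvtColor(im,cv2.COLOR_BGR2HSV)
z=np.zeros(im.shape[:2],bool);z[255:285,140:245]=1
m=z&(abs(P[...,2]-.082)<.006)
vs,us=np.where(m);w=np.array([ray(u,v,K,W,.082)[:2] for u,v in zip(us,vs)])
print(len(w),cv2.minAreaRect((w*1000).astype(np.float32)),w.mean(0));e,V=np.linalg.eigh(np.cov(w.T));print(V[:,1],np.sqrt(12*e))
# unit top
z[:]=0;z[95:210,120:235]=1;m=z&(abs(P[...,2]-.105)<.008)
vs,us=np.where(m);w=np.array([ray(u,v,K,W,.105)[:2] for u,v in zip(us,vs)])
r=cv2.minAreaRect((w*1000).astype(np.float32));print('unit',r,cv2.boxPoints(r))
# floor
z[:]=0;z[185:275,140:240]=1;m=z&(abs(P[...,2]-.016)<.008)
vs,us=np.where(m);w=np.array([ray(u,v,K,W,.016)[:2] for u,v in zip(us,vs)])
print('floor',cv2.minAreaRect((w*1000).astype(np.float32)))
```

```text
395 ((441.37445068359375, 221.16514587402344), (45.459415435791016, 221.26052856445312), 4.260756969451904) [0.4348 0.2218]
[-0.1765  0.9843] [0.0147 0.224 ]
unit ((757.339111328125, 278.63629150390625), (252.55337524414062, 232.87384033203125), 10.237080574035645) [[612.3793 370.7775]
 [653.766  141.6108]
 [902.299  186.4951]
 [860.9122 415.6617]]
floor ((545.2403564453125, 234.52899169921875), (240.58926391601562, 265.7998046875), 12.261850357055664)
```

```bash
cat >> h.py <<'E'
hD=np.array([.984,.178,0]);nD=np.array([-.178,.984,0]);DIN=np.array([.485,.231,.016])
def dr(xd,yd,z,t=5):
    t=np.radians(t);x=np.sin(t)*hD-np.array([0,0,np.cos(t)])
    Rt=tool_rot(x,-nD);hc=DIN+xd*hD+yd*nD;hc[2]=z
    plan(Rt,hc-Rt.apply([-.008,.003,.0005]))
E
python3 -c "
from h import *
print(get_state()['joints'],toolT()[1])
dr(0,0,.16);dr(0,0,.032)"
```

```text
[-0.13226293 -0.30921156  2.15006751 -0.02933449  1.12904042  1.72845028] [ 0.49359682 -0.01941059  0.16195231]
turn first (deg) [-26.06   3.49  -4.86] n>=3.1  then shift(mm) in new axes [  13.1   32.8 -248.4]  shift in current axes [  -4.   -80.2 -237.7]
turn first (deg) [-26.06   3.49  -4.86] n>=3.1  then shift(mm) in new axes [ 140.6   21.7 -248.4]  shift in current axes [ 122.1 -102.3 -237.9]
```

```bash
python3 -m inch '0 0 0 -4.3 0.6 -0.8 -1; 0 0 0 -4.3 0.6 -0.8 -1; 0 0 0 -4.3 0.6 -0.8 -1; 0 0 0 -4.3 0.6 -0.8 -1; 0 0 0 -4.3 0.6 -0.8 -1; 0 0 0 -4.3 0.6 -0.8 -1; 0 3 -12 0 0 0 -1; 0 4 -25 0 0 0 -1'; python3 -m inch '0 5 -35 0 0 0 -1; 2 5 -35 0 0 0 -1; 3 5 -35 0 0 0 -1; 3 5 -35 0 0 0 -1; 3 5 -35 0 0 0 -1; 2 1 -25 0 0 0 -1; 0 0 -11 0 0 0 -1; 0 0 0 0 0 0 -1'; python3 -m inch '0 0 0 0 0 0 -1'; python3 -c "
from h import *
shot('wrist','w9');shot('scene','s9');dr(0,0,.032)
im=load('s9')[0];cv2.imwrite('pics/c9.png',cv2.resize(im[90:250,220:430],(787,600),interpolation=cv2.INTER_NEAREST))"
```

```text
clock: 11.05
tool_pos: [0.4949, 0.018, 0.1638]
eef_rot: [0.48, 0.52, -0.43, 0.56]
force: [-0.2, -0.1, -2.1]
grip_width: 0.0218
clock: 11.85
tool_pos: [0.4841, 0.232, 0.1537]
eef_rot: [0.478, 0.521, -0.429, 0.562]
force: [-0.8, -1.0, -2.2]
grip_width: 0.0212
clock: 11.95
tool_pos: [0.4848, 0.2303, 0.154]
eef_rot: [0.479, 0.52, -0.429, 0.562]
force: [-0.5, 0.6, -3.3]
grip_width: 0.0214
turn first (deg) [-0.33 -0.02 -0.27] n>=0.0  then shift(mm) in new axes [129.8 -13.6  -1.8]  shift in current axes [129.8 -14.2  -1.6]
```

View pics/c9.png

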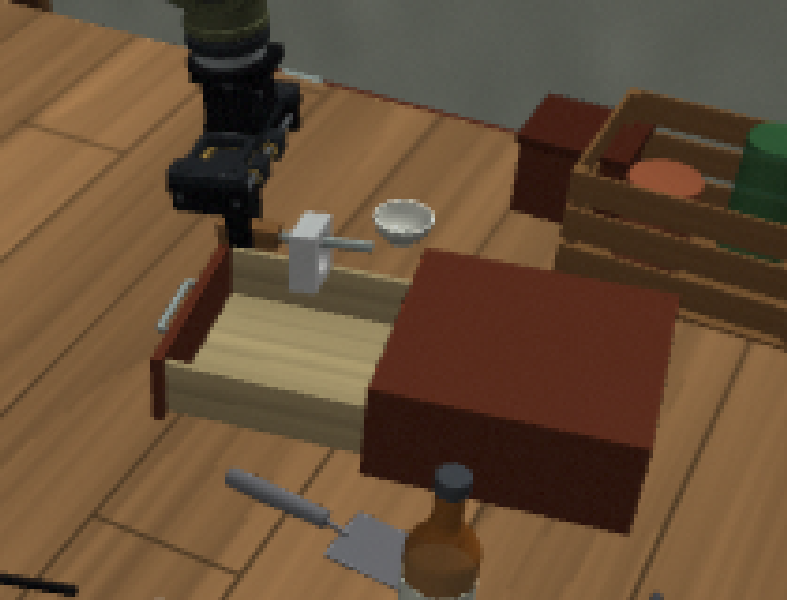

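View pics/w9.png

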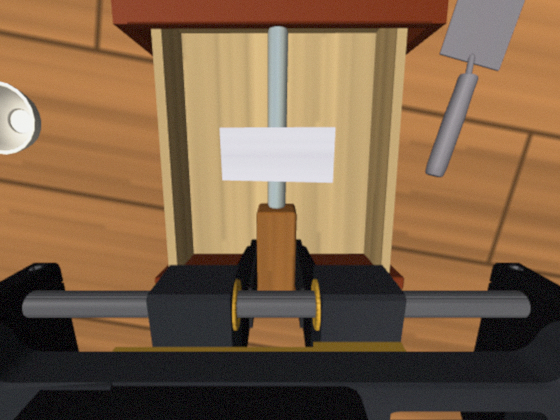

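Well aligned: the drawer floor spans columns 180–388, the spit is at 277, and the unit's front is at row 25. I'll check the drawer's extent from this view before lowering.

Run:
```python
from h import *
np.set_printoptions(precision=4,suppress=True)
im,d,K,W=load('w9');P=pts(d,K,W)
D=lambda p:np.array([(p-DIN)@hD,(p-DIN)@nD,p[2]])
for u,v in((230,15),(330,15),(230,22),(330,22),(220,100),(350,100),(172,100),(395,100),(230,250),(220,260),(220,257),(340,257),(340,262),(200,258)):print((u,v),im[v,u],D(P[v,u]))
for t in((.1495,0,.105),(-.045,.04,.082),(-.057,.04,.082),(0,.095,.071),(0,-.095,.071)):print(t,proj(DIN*[1,1,0]+t[0]*hD+t[1]*nD+[0,0,t[2]],K,W))
Rc,p=toolT()
print('tip',D(p+Rc.apply([-.008,.123,.0005])),'butt',D(p+Rc.apply([-.008,-.027,.0005])))
```

```text
(230, 15) [ 36  65 136] [0.1567 0.0309 0.1061]
(330, 15) [ 37  61 132] [ 0.1572 -0.0384  0.1043]
(230, 22) [23 42 99] [0.1533 0.0314 0.1039]
(330, 22) [ 9 38 93] [ 0.1523 -0.0384  0.1054]
(220, 100) [113 164 194] [0.1174 0.0564 0.0154]
(350, 100) [115 163 190] [ 0.1166 -0.0758  0.016 ]
(172, 100) [44 70 84] [0.1105 0.0921 0.0548]
(395, 100) [118 168 198] [ 0.1068 -0.1006  0.0705]
(230, 250) [121 175 205] [-0.0416  0.0514  0.0167]
(220, 260) [ 9 23 64] [-0.0443  0.0581  0.0411]
(220, 257) [15 26 64] [-0.0451  0.0602  0.0298]
(340, 257) [19 27 64] [-0.045  -0.0681  0.0316]
(340, 262) [14 32 65] [-0.0452 -0.065   0.0463]
(200, 258) [11 31 65] [-0.0447  0.0807  0.0337]
(0.1495, 0, 0.105) (np.float64(274.830642167225), np.float64(27.004179613609267))
(-0.045, 0.04, 0.082) (np.float64(231.6087337068746), np.float64(276.37453929409594))
(-0.057, 0.04, 0.082) (np.float64(232.0441237915014), np.float64(288.84694640698433))
(0, 0.095, 0.071) (np.float64(171.15787474785571), np.float64(225.04281734767235))
(0, -0.095, 0.071) (np.float64(380.75551199652773), np.float64(224.09032561480012))
tip [ 0.1216 -0.0025  0.1735] butt [-0.0277 -0.0016  0.1598]
```

```bash
python3 -m inch '15 -1 0 0 0 0 -1; 25 -2 0 0 0 0 -1; 25 -2 0 0 0 0 -1; 15 -2 0 0 0 0 -1; 10 -1 0 0 0 0 -1; 0 0 0 0 0 0 -1'; python3 -m inch '10 -1 0 0 0 0 -1; 8 -1 0 0 0 0 -1; 7 -1 0 0 0 0 -1; 6 -1 0 0 0 0 -1; 0 0 0 0 0 0 -1; 0 0 0 0 0 0 -1'; python3 -c "
from h import *
shot('wrist','w10');dr(0,0,.032);print(toolT()[1])"
```

```text
clock: 12.65
tool_pos: [0.4841, 0.2301, 0.062]
eef_rot: [0.478, 0.521, -0.43, 0.561]
force: [0.4, -0.7, -3.0]
grip_width: 0.0219
clock: 13.25
tool_pos: [0.4842, 0.2308, 0.0328]
eef_rot: [0.479, 0.521, -0.429, 0.562]
force: [0.0, 0.1, -0.7]
grip_width: 0.0217
turn first (deg) [-0.24 -0.06 -0.31] n>=0.0  then shift(mm) in new axes [ 9.2 -2.6 -0.6]  shift in current axes [ 9.1 -2.6 -0.5]
[0.48447675 0.23083787 0.03311219]
```

View pics/w10.png

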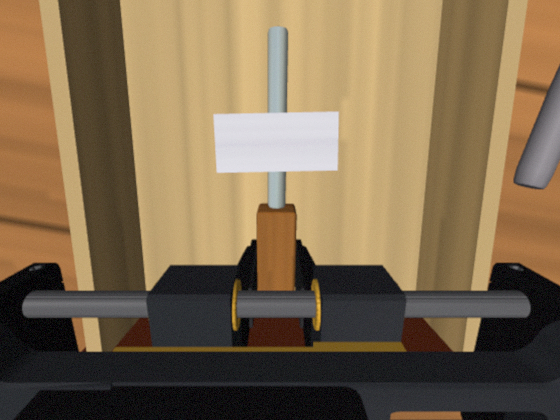

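The force fell by about 2 N, so the collar now stands on the drawer floor. The last millimetres go slowly.

```bash
python3 -m inch '3 -1 0 0 0 0 -1; 3 0 0 0 0 0 -1; 2 0 0 0 0 0 -1; 0 0 0 0 0 0 -1; 0 0 0 0 0 0 -1'
```

```text
clock: 13.8
tool_pos: [0.4838, 0.2306, 0.0246]
eef_rot: [0.479, 0.521, -0.429, 0.562]
force: [-1.1, 0.2, -2.2]
grip_width: 0.0215
```

Nothing is pressing. I'll open part way and look.

```bash
python3 -m inch '0 0 0 0 0 0 -0.4; 0 0 0 0 0 0 -0.4; 0 0 0 0 0 0 -0.2; 0 0 0 0 0 0 0; 0 0 0 0 0 0 0; 0 0 0 0 0 0 0;0 0 0 0 0 0 0'; python3 -c "
from h import *
shot('wrist','w11');print(toolT()[1])"
```

```text
clock: 14.5
tool_pos: [0.4838, 0.2306, 0.0246]
eef_rot: [0.479, 0.521, -0.429, 0.562]
force: [0.1, -0.4, -0.6]
grip_width: 0.0474
[0.48383138 0.23062483 0.02464173]
```

View pics/w11.png

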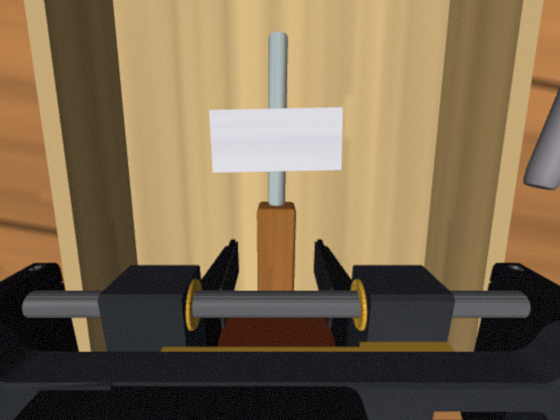

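Released: the handle is free at (276,245) and the collar is still on the shaft. Now I'll retract straight up.

```bash
python3 -m inch '-10 1 0 0 0 0 0; -20 2 0 0 0 0 0; -30 2.5 0 0 0 0 0; -40 3.5 0 0 0 0 0; -40 3.5 0 0 0 0 0; 0 0 0 0 0 0 0; 0 0 0 0 0 0 0'; python3 -c "
from h import *
shot('wrist','w12');shot('scene','s12');print(toolT()[1],get_state()['joints'])
im,d,K,W=load('w12');P=pts(d,K,W)
D=lambda p:np.round([(p-DIN)@hD,(p-DIN)@nD,p[2]-.016],4)
m=(P[...,2]>.06)&(P[...,2]<.078)&(im.min(2)>190);m[:,:150]=0;m[:,420:]=0
print('collar top',m.sum(),D(P[m].mean(0)))
im=load('s12')[0];cv2.imwrite('pics/c12.png',cv2.resize(im[90:250,220:430],(787,600),interpolation=cv2.INTER_NEAREST))"
```

```text
clock: 15.25
tool_pos: [0.4844, 0.2308, 0.1675]
eef_rot: [0.48, 0.52, -0.428, 0.562]
force: [0.7, 0.3, -0.4]
grip_width: 0.0474
[0.48272261 0.23009192 0.16420854] [ 0.3526266  -0.15341213  2.01273291 -0.01613002  1.19345799  1.75389295]
collar top 1774 [0.0672 0.0004 0.0562]
```

View pics/w12.png

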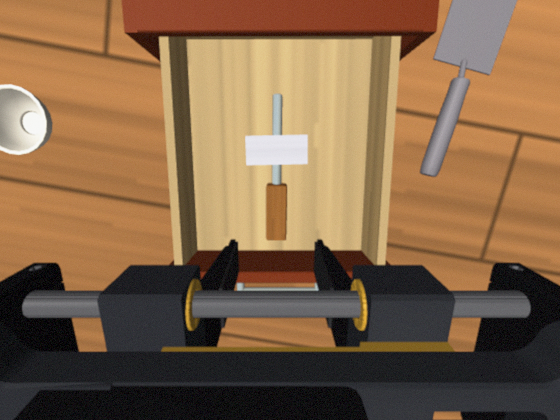

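View pics/c12.png

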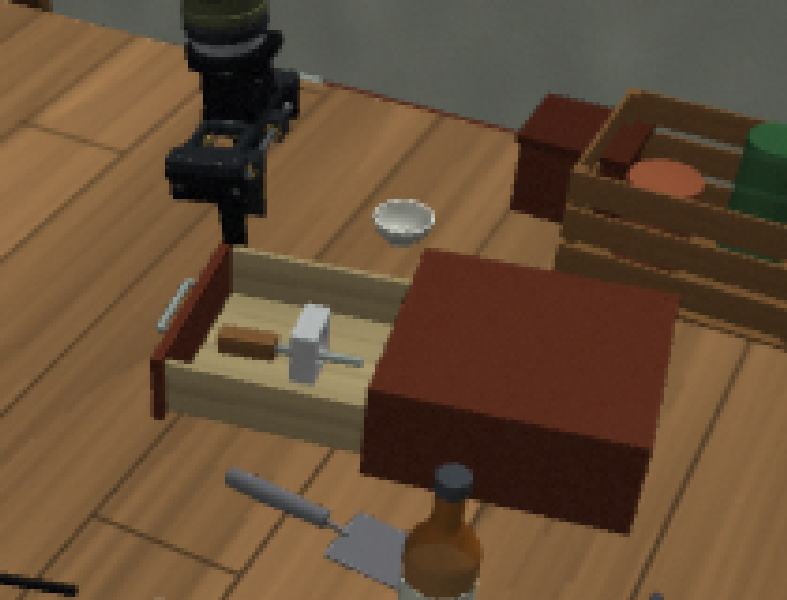

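Spit and collar lie flat in the drawer; the collar top is 56 mm above the floor, so it stands level with the shaft still through it. Next I'll go in front of the pull bar, shut the fingers and push.

```bash
python3 - <<'E'
from h import *
Rt=tool_rot([0,0,-1],-nD)
p=DIN-.125*hD;p[2]=.164;plan(Rt,p);p[2]=.05;plan(Rt,p)
im,d,K,W=load('w12');P=pts(d,K,W)
for u,v in((260,288),(270,287),(290,287)):
  q=P[v,u];print(im[v,u],[(q-DIN)@hD,(q-DIN)@nD,q[2]])
E
python3 -m inch '0 0 0 0 0 -2.5 -1; 0 0 0 0 0 -2.5 -1; 0 -20 0 0 0 0 -1; 0 -40 0 0 0 0 -1; 0 -40 0 0 0 0 -1; 0 -20 0 0 0 0 -1; 0 0 0 0 0 0 -1; 0 0 0 0 0 0 -1' 20
python3 - <<'E'
from h import *
Rt=tool_rot([0,0,-1],-nD);p=DIN-.125*hD;p[2]=.05;plan(Rt,p);shot('wrist','w13')
E
```

```text
turn first (deg) [-0.24 -0.04 -5.16] n>=0.6  then shift(mm) in new axes [   0.2 -122.6   -0.5]  shift in current axes [ -10.8 -122.1    0. ]
turn first (deg) [-0.24 -0.04 -5.16] n>=0.6  then shift(mm) in new axes [ 114.2 -122.6   -0.5]  shift in current axes [ 1.027e+02 -1.324e+02  1.000e-01]
[145 150 144] [np.float64(-0.07216252591275449), np.float64(0.017350476459380662), np.float64(0.061224328606677314)]
[106 115 132] [np.float64(-0.07167517940758121), np.float64(0.00708148255381302), np.float64(0.05997891470268685)]
[102 113 127] [np.float64(-0.07153103812921548), np.float64(-0.013552342502179493), np.float64(0.06044580350656775)]
clock: 16.15
tool_pos: [0.3651, 0.2094, 0.1637]
eef_rot: [0.456, 0.541, -0.453, 0.542]
force: [0.1, -0.3, -0.2]
grip_width: -0.0
turn first (deg) [-0.22 -0.06 -0.21] n>=0.0  then shift(mm) in new axes [ 1.137e+02 -3.200e+00  1.000e-01]  shift in current axes [113.7  -3.6   0.2]
```

View pics/w13.png

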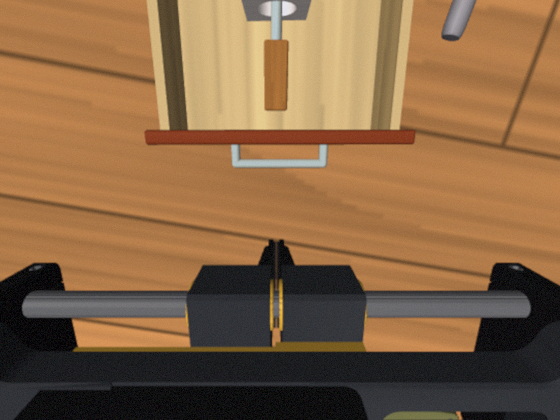

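The bar's middle is at (279,163) and the closed fingers at (277,245), so they are in line and well in front. Now down 113 mm.

```bash
python3 -m inch '30 0 0 0 0 0 -1; 40 0 0 0 0 0 -1; 30 0 0 0 0 0 -1; 13 0 0 0 0 0 -1; 0 0 0 0 0 0 -1; 0 0 0 0 0 0 -1' && python3 -m inch '0 10 0 0 0 0 -1; 0 10 0 0 0 0 -1; 0 8 0 0 0 0 -1; 0 6 0 0 0 0 -1; 0 4 0 0 0 0 -1; 0 4 0 0 0 0 -1; 0 6 0 0 0 0 -1; 0 8 0 0 0 0 -1'
```

```text
clock: 16.8
tool_pos: [0.367, 0.2101, 0.0526]
eef_rot: [0.456, 0.541, -0.453, 0.543]
force: [-0.3, 0.6, 1.1]
grip_width: 0.0004
clock: 17.6
tool_pos: [0.4209, 0.2195, 0.0517]
eef_rot: [0.456, 0.541, -0.453, 0.542]
force: [-1.0, -0.7, 0.4]
grip_width: 0.0005
```

```bash
python3 -m inch '0 10 0 0 0 0 -1; 0 10 0 0 0 0 -1; 0 10 0 0 0 0 -1; 0 10 0 0 0 0 -1; 0 10 0 0 0 0 -1; 0 10 0 0 0 0 -1; 0 10 0 0 0 0 -1; 0 10 0 0 0 0 -1'; python3 -c "
from h import *
shot('scene','s14');shot('wrist','w14')
im=load('s14')[0];cv2.imwrite('pics/c14.png',cv2.resize(im[90:250,220:430],(787,600),interpolation=cv2.INTER_NEAREST))
p=toolT()[1];print((p-DIN)@hD,(p-DIN)@nD)"
```

```text
clock: 18.4
tool_pos: [0.5005, 0.2335, 0.0521]
eef_rot: [0.456, 0.541, -0.453, 0.542]
force: [-0.6, -0.5, -0.7]
grip_width: 0.0008
0.017009980902331995 -0.0003309590948128438
```

View pics/c14.png

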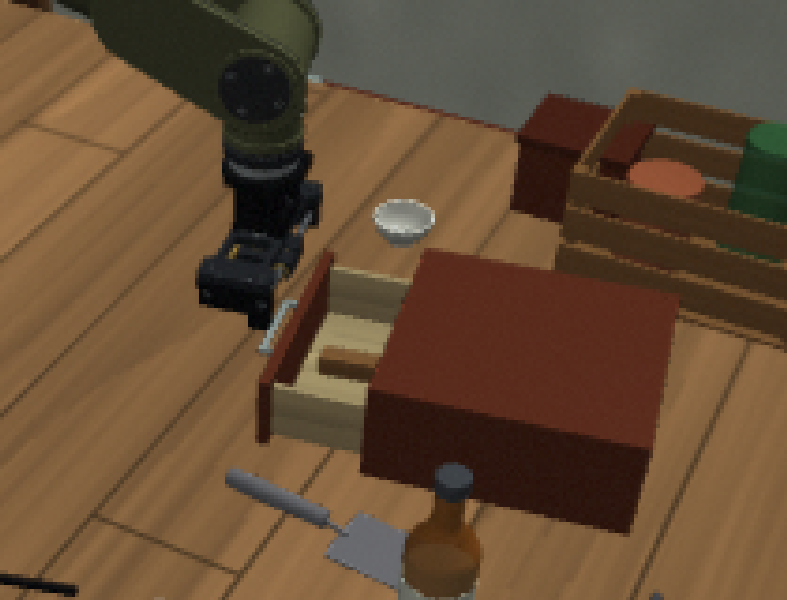

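The drawer is half shut and its contents are undisturbed. Continuing.

```bash
python3 -m inch '0 10 0 0 0 0 -1; 0 10 0 0 0 0 -1; 0 10 0 0 0 0 -1; 0 10 0 0 0 0 -1; 0 10 0 0 0 0 -1; 0 10 0 0 0 0 -1; 0 7 0 0 0 0 -1; 0 5 0 0 0 0 -1'; python3 -m inch '0 3 0 0 0 0 -1; 0 3 0 0 0 0 -1; 0 3 0 0 0 0 -1; 0 3 0 0 0 0 -1'; python3 -c "
from h import *
shot('scene','s15')
im=load('s15')[0];cv2.imwrite('pics/c15.png',cv2.resize(im[90:250,220:430],(787,600),interpolation=cv2.INTER_NEAREST))
p=toolT()[1];print((p-DIN)@hD,(p-DIN)@nD)"
```

```text
clock: 19.3
tool_pos: [0.5715, 0.246, 0.0526]
eef_rot: [0.456, 0.541, -0.453, 0.542]
force: [-1.3, -0.8, -0.5]
grip_width: 0.0005
clock: 19.7
tool_pos: [0.5825, 0.248, 0.0527]
eef_rot: [0.456, 0.541, -0.453, 0.542]
force: [-1.6, -0.1, 0.7]
grip_width: 0.0001
0.09960065037679557 -0.0006885921444930352
```

View pics/c15.png

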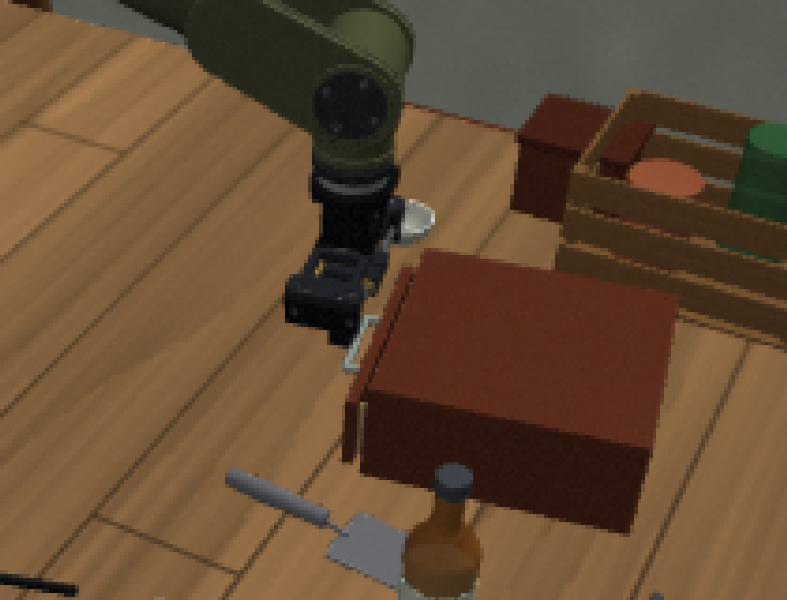

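A narrow gap remains. I'll push in 2 mm steps until the force rises.

```bash
for i in 1 2; do :; done; python3 -m inch '0 2 0 0 0 0 -1; 0 2 0 0 0 0 -1; 0 2 0 0 0 0 -1; 0 0 0 0 0 0 -1'; python3 -m inch '0 1 0 0 0 0 -1; 0 1 0 0 0 0 -1; 0 0 0 0 0 0 -1'
```

```text
clock: 20.15
tool_pos: [0.5889, 0.2492, 0.0529]
eef_rot: [0.456, 0.541, -0.453, 0.543]
force: [0.6, -1.0, -0.5]
grip_width: 0.0005
clock: 20.45
tool_pos: [0.5903, 0.2494, 0.0528]
eef_rot: [0.456, 0.541, -0.453, 0.542]
force: [-0.4, 0.4, 0.1]
grip_width: 0.0005
```

```bash
python3 -m inch '0 2 0 0 0 0 -1; 0 2 0 0 0 0 -1; 0 0 0 0 0 0 -1'; python3 -m inch '0 2 0 0 0 0 -1; 0 0 0 0 0 0 -1';python3 -m inch '0 2 0 0 0 0 -1; 0 0 0 0 0 0 -1'
```

```text
clock: 20.75
tool_pos: [0.5907, 0.2495, 0.0526]
eef_rot: [0.453, 0.543, -0.456, 0.54]
force: [-12.5, -3.4, 10.0]
grip_width: 0.0002
clock: 20.95
tool_pos: [0.5908, 0.2495, 0.0526]
eef_rot: [0.452, 0.544, -0.457, 0.539]
force: [-19.6, -3.8, 14.2]
grip_width: 0.0003
clock: 21.15
tool_pos: [0.5909, 0.2496, 0.0526]
eef_rot: [0.45, 0.545, -0.458, 0.538]
force: [-26.2, -4.6, 18.9]
grip_width: 0.0003
```

It has hit a hard stop. I'll back off and look.

```bash
python3 -m inch '0 -10 0 0 0 0 -1; 0 -25 0 0 0 0 -1; 0 -40 0 0 0 0 -1; -30 -30 0 0 0 0 -1; -50 0 0 0 0 0 -1; -30 0 0 0 0 0 -1; 0 0 0 0 0 0 -1; 0 0 0 0 0 0 -1'; python3 -c "
from h import *
np.set_printoptions(precision=4,suppress=True)
shot('scene','s16');shot('wrist','w16')
im=load('s16')[0];cv2.imwrite('pics/c16.png',cv2.resize(im[90:250,220:430],(787,600),interpolation=cv2.INTER_NEAREST))
print(get_state()['tool_pos'],get_state()['force'])"
```

```text
clock: 21.95
tool_pos: [0.4951, 0.2325, 0.1633]
eef_rot: [0.457, 0.54, -0.452, 0.543]
force: [0.1, -0.3, -0.8]
grip_width: 0.0001
[0.4936 0.232  0.1606] [-0.1019  0.0222  0.1206]
```

View pics/c16.png

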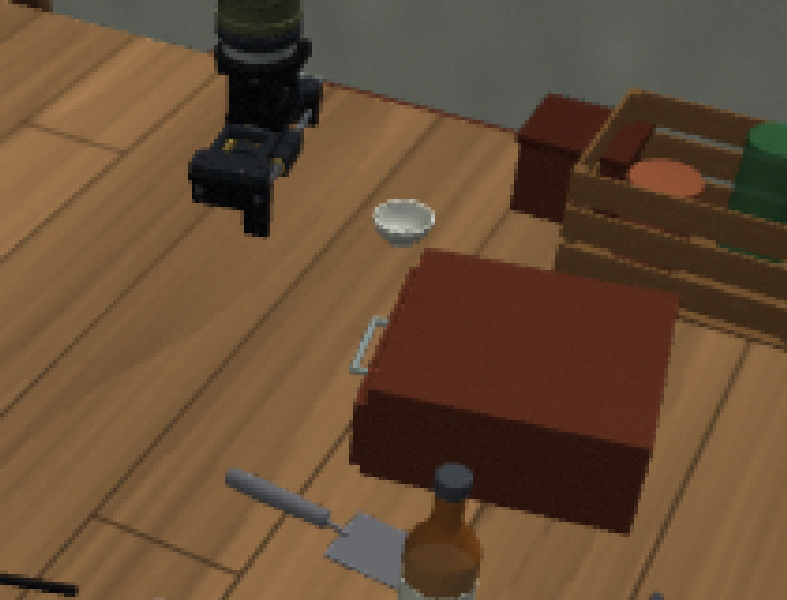

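View pics/w16.png

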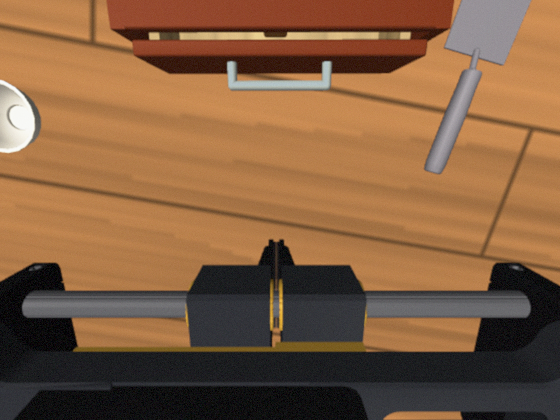

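The scene view shows it closed; the strip of floor in the wrist view at row 35 may just be the 13 mm slot above the panel. I'll measure the panel against the unit front.

Run:
```python
from h import *
np.set_printoptions(precision=4,suppress=True)
im,d,K,W=load('w16');P=pts(d,K,W)
D=lambda p:np.array([(p-DIN)@hD,(p-DIN)@nD,p[2]])
for u in(200,240,320,370):
    col=np.array([D(P[v,u]) for v in range(0,80)])
    un=col[(abs(col[:,2]-.105)<.003)];pa=col[(abs(col[:,2]-.082)<.003)]
    print(u,'unit front x',un[:,0].min() if len(un) else None,'panel top x',pa[:,0].min() if len(pa) else None,pa[:,0].max() if len(pa) else None,len(pa))
q=[D(P[85,u]) for u in(260,280,300)];print('bar',q)
print('bar ray',D(ray(279,85,K,W,.062)))
# scene: bar now vs start
for f in('scene0','s16'):
    im,d,K,W=load(f);hsv=cv2.cvtColor(im,cv2.COLOR_BGR2HSV)
```

```text
200 unit front x 0.15195082092464032 panel top x 0.14021198474362107 0.15164982380849515 18
240 unit front x 0.15198654212867008 panel top x 0.1404046557105753 0.15171085446114016 18
320 unit front x 0.15141860076475636 panel top x 0.14034206827747045 0.15162562958352285 17
370 unit front x 0.15189525604125295 panel top x 0.14030780372313323 0.15078204435327644 17
bar [array([0.1216, 0.0132, 0.0634]), array([ 0.1215, -0.0037,  0.0635]), array([ 0.1214, -0.0206,  0.0641])]
bar ray [ 0.1217 -0.0029  0.062 ]
```

The panel's inner face (0.1517) is flush with the unit front (0.152), and the bar sits 30 mm in front (12+18). The drawer is shut and the arm is clear, so I'll hand in.

```bash
python3 -m inch '0 0 0 0 0 0 -1; 0 0 0 0 0 0 -1; 0 0 0 0 0 0 -1'; python3 -c "
from h import *
print(hand_in())"
```

```text
clock: 22.35
tool_pos: [0.4939, 0.2321, 0.1611]
eef_rot: [0.455, 0.541, -0.453, 0.542]
force: [-0.6, 0.1, 0.1]
grip_width: 0.0005
the job is handed in; nothing more can be done
None
```

I gripped the spit by its handle, threaded the collar and lifted it on the shaft without the gripper touching it. I laid both in the open drawer, let go, and pushed the drawer shut by its bar against its stop. I handed in at 22.35 s; no verdict is given.

- **Drawer:** the front panel's inner face is flush with the unit's front to about 0.5 mm, and the bar sits 30 mm ahead of it, as it should when shut.
- **Contents:** after release the collar stood level on the drawer floor with the shaft through it. I could not see inside once the drawer was shut; halfway through the push the handle, the only part still in view, lay undisturbed.
- **Contact:** the arm is clear and the force reading is near zero. The highest I read was about 33 N on the fingers at the stop, under the 40 N limit.
- **Other things:** they look unmoved in the pictures, but I did not measure them again.
- **Disagreements:** the spit sat about 8 mm behind the fingertips, not the 13–14 mm planned, and I corrected for this. Two camera views also differed by 2–3 mm on the spit's sideways position. Neither caused trouble.

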